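Show a guest how to get an espresso

TASK

Show a guest how to get an espresso: point at the espresso cup (the smallest of the three white cups) by holding the fingertips two or three centimetres above the middle of its mouth for two seconds, then point in the same way, just above it for two seconds, at the coffee capsule in the clear tray. Then press the smaller of the two buttons on top of the coffee machine all the way down to start it heating, let it come back up, and finish clear of everything. Point at no other cup and nothing else in the tray, do not touch or move the cups, the tray and its contents, the sugar jar or the teaspoon, and leave the larger button alone.

Things in the scene. Friction and masses are not known exactly. Their poses are not given: they have to be found in the camera images.
- espresso_cup: TO POINT AT FIRST. Small white ceramic espresso cup, open at the top, rim 60 mm across outside, 55 mm tall, loose, standing upright on the counter, with a small handle on its +y side. Origin: centre of its underside, z up. It is the smallest of three white handled cups that stand apart in a row nearest the robot, in any order
- espresso_cup_rim (a point): centre of the espresso cup's open mouth, at rim height (55 mm above the counter)
- coffee_cup: bystander: wide white ceramic cup, rim 84 mm across, 68 mm tall, handle on its +y side reaching about 75 mm from its axis; origin at the centre of its underside
- coffee_cup_rim (a point): centre of the wide cup's mouth, at rim height (68 mm above the counter)
- tall_mug: bystander: tall white ceramic mug, rim 82 mm across, 98 mm tall, handle on its +y side reaching about 75 mm from its axis; origin at the centre of its underside
- tall_mug_rim (a point): centre of the tall mug's mouth, at rim height (98 mm above the counter)
- tray: open clear plastic tray fixed on the counter, 100 mm (its x) by 200 mm (its y), 32 mm tall, walls 4 mm, two dividers that make three compartments side by side along its y, centres about 65 mm apart, each holding one thing, in any order. Origin: centre of its underside
- pod: TO POINT AT SECOND. Coffee capsule, bare aluminium, a narrow tapering dome standing on its wide rim: 37 mm across at the foot, tapering to 16 mm at the flat top, 30 mm tall, loose in one compartment of the tray (its top about level with or just above the tray's walls). Origin: centre of its underside
- pod_top (a point): middle of the capsule's top, 30 mm above its underside
- milk_pot: bystander: low white milk portion pot, 46 mm across at the top, 19 mm tall, loose in another compartment; origin at the centre of its underside
- milk_pot_top (a point): middle of the milk pot's top
- tea_carton: bystander: small cardboard tea carton, 70 x 42 x 42 mm, loose in another compartment; it rises some 15 mm above the tray's walls; origin at the centre of its underside
- tea_carton_top (a point): middle of the carton's top
- machine: cream capsule coffee machine, fixed, 120 mm wide (its y), about 320 mm deep (its x, -0.14 to +0.18), top deck 235 mm up. Origin: on the counter under its middle; front (drip tray, spout) to its -x. Two round grey buttons in black housings stand on the top deck near the front, 56 mm apart along its y: the smaller on the +y side, the larger on the -y side
- small_button (a joint): TO PRESS. Travel of the smaller button (cap 20 mm across): 0 up, 0.006 m fully pressed; a spring pushes it back up, fully down takes about 5 N
- small_button_top (a point): centre of the smaller button's top face; it is pressed straight down; the cap stands proud of its housing by more than its travel
- large_button (a joint): travel of the larger button (cap 32 mm across), same spring: 0 up, 0.006 m fully pressed; not to be pressed
- large_button_top (a point): centre of the larger button's top face
- sugar_jar: bystander: glass sugar jar, 64 mm across, 95 mm tall, loose; origin at the centre of its underside
- teaspoon: bystander: steel teaspoon, 135 mm long, lying loose on the counter, origin near its middle. (Out of the way at the far side stand a rack of spice jars 120 mm tall and a kettle 220 mm tall, both fixed.)

How it is judged:
By the outcome, as a careful person would: the job done as asked, in the order asked, and still so for the second after the job is handed in, with the robot touching nothing.
It also fails if it takes over 56 s, if anything falls off the work surface, if the arm or the gripper's body presses on something with over 40 N, if the wrist force passes 120 N, or if a joint passes its speed limit or range.

ROBOT

A 6-joint arm with a two-finger parallel gripper is mounted at the origin on the work surface. World frame = base frame: x ahead of the robot, y to its left, z up, the work surface at z = 0. Lengths are in m, angles in degrees, forces in N, time in s.
With the tool pointing down it reaches from about 0.35 to 0.875 m from the base axis. Payload 15.5 kg.
Tool frame: the origin (TCP) lies between the finger pads, 19 mm behind the fingertips; this is the grasp point; z points along the fingers, y is the line along which they close (so a half turn about z gives the same grasp; the last joint's range is limited). The gripper opens to 85 mm and grips with 20 to 120 N. Pads are 22 mm wide; open, the fingers measure 114 mm over their backs; the gripper's body (76 mm by 85 mm) begins 54 mm behind the grasp point. The pads swing forward as they close: fully open they stand 13 mm farther back than shut.
Start: joints at [63.742, 28.281, 77.091, -0, 74.628, -5.472], TCP at [0.222, 0.584, 0.25] pointing down, gripper open.
Joint ranges: [-166.48, 166.48], [-47.26, 123.95], [12.59, 153.08], [-70.14, 250.14], [6.76, 159.57], [-176.63, 176.63]. Speed limits (degrees/s): [108.29, 108.29, 147.25, 172.46, 172.46, 172.46].

INTERFACE

Orientations are given as [roll, pitch, yaw] about the fixed x, y, z axes, in that order (R = Rz(yaw) Ry(pitch) Rx(roll)).
In Python, from station import ctrl gives the robot as it stands. The module is installed in compiled form; this text tells all that it offers.
- The arm moves only by the tool play_rows, never from a script. Its argument "deltas" is a list of rows, each an object with "offset": the shift along the tool's x, y, z in mm, a list of three; "twist": the turn, a rotation vector about the tool's x, y, z in rad, a list of three; "claw": the closure, from -1 (fully open) to 1 (shut). In form: [{"offset": [x, y, z], "twist": [ax, ay, az], "claw": claw}, ...]. A call has 1 to 20 rows; each row shifts and turns the commanded pose from where the row before left it, along the tool's axes as they then stand; what a row does not reach is not made up. A row lasts 1/12 s, in which the tool goes at most 41.7 mm and 7.16 degrees, less where a joint would pass 70% of its speed; a pose out of reach is approached as far as the arm can. A call with a gripper value outside its range is refused whole. The fingers move at their own pace and stop on an object; "grip_force" is the grip in N (left out, the last holds). Time passes only in rows, so rows that do not move let the fingers close. It gives the time, the measured TCP pose, the force, the opening and the grip force at its end, in the units of the state.
- ctrl.read_state(): the state, without advancing time (a new reading comes with each control period).
- ctrl.camera(name): name is "scene" or "top"; returns a dict with "frame" (400x640x3 uint8, blue, green, red), "range_z" (400x640 float32, m along the optical axis (not along the pixel's ray), 0 where there is no reading), "fx", "fy", "cx", "cy" (pixels), "k1" (the pictures are not rectified: a ray, as slopes to the right and down, at radius r is drawn at 1 + k1 r^2 times it, then the intrinsics apply), "R" (3x3) and "t" (3): a world point X has camera coordinates R X + t. Camera axes: x right, y down, z forward; pixel columns grow to the right and rows downward; lengths in m; the calibration is good to about 2 mm. A picture is of the moment at which its call begins.
- ctrl.close_job(): hands the job in; it is judged then, once.
The state is a dict: "time": time; "q": joint angles; "joint_velocities": joint speeds; "tau": joint torques, N m; "tool_pos": TCP position; "eef_rot": TCP orientation; "ft_force": force on the tool from outside, world axes, zero at the start; "ft_torque": the same for the moment, N m; "width": finger opening in m; "grasp_force": force on a finger pad.
Only numpy, scipy, OpenCV 4.12 (cv2) and the standard library are available. Lean on these libraries where they do the work, as an engineer would, in place of code of your own. Each camera call takes 0.05 s, during which the arm holds its last target. There are 200 camera calls.

## Working session

There is one attempt and no reset: what is moved stays moved. The work goes in short steps, Python scripts to look and compute and a tool call to move; the robot and the scene stay as the last step left them, time stands still between calls to the robot, and variables do not carry over. Pictures are saved under pics/ and viewed, at most 10 in all, crops included, and the job is handed in when it is done.

Besides the shell and the picture viewer there is one more tool, called by a JSON object that holds its "name" and its "arguments", one argument or row to a line. play_rows: Moves the arm, as the interface text tells. Its arguments: {"type":"object","properties":{"deltas":{"type":"array","items":{"type":"object","properties":{"offset":{"type":"array","items":{"type":"number"}},"twist":{"type":"array","items":{"type":"number"}},"claw":{"type":"number"}}}},"grip_force":{"type":"number"}},"required":["deltas"]}

```bash
mkdir -p pics
cat > h.py <<'E'
import numpy as np, cv2
from station import ctrl
def grab(n):
    c=ctrl.camera(n); return c
def pts(c):
    h,w=c["range_z"].shape
    u,v=np.meshgrid(np.arange(w),np.arange(h))
    K=np.array([[c["fx"],0,c["cx"]],[0,c["fy"],c["cy"]],[0,0,1.]])
    p=np.stack([u,v],-1).reshape(-1,1,2).astype(float)
    s=cv2.undistortPoints(p,K,np.array([c["k1"],0,0,0,0.])).reshape(h,w,2)
    z=c["range_z"]
    X=np.dstack([s[...,0]*z,s[...,1]*z,z])
    R=np.array(c["R"]);t=np.array(c["t"])
    return (X-t)@R, np.dstack([s,np.ones((h,w))])@R, -R.T@t  # world pts, ray dirs, cam centre
E
python3 - <<'E'
from h import *
for n in("scene","top"):
    c=grab(n); cv2.imwrite(f"pics/{n}0.png",c["frame"]); np.savez(f"{n}0.npz",**c)
    print(n,c["fx"],c["k1"],-np.array(c["R"]).T@np.array(c["t"]))
print(ctrl.read_state())
E
```

```text
scene 498.24137788205866 -0.05455006512144009 [ 1.51212464 -0.36250257  1.01790339]
top 481.40742159138176 -0.09305972923295143 [ 0.40465118 -0.01584569  1.52980486]
{'time': 0.1, 'q': array([ 6.37414895e+01,  2.83118369e+01,  7.71235636e+01, -1.68029697e-04,
        7.46277352e+01, -5.47142609e+00]), 'joint_velocities': array([ 0.0803916 , -0.10020712, -0.11244672, -0.05120646, -0.01009258,
       -0.04397284]), 'tau': array([ 1.56469265e-03, -8.83599114e+01, -3.84562826e+01, -2.47872413e-04,
        4.97295216e-03, -8.24291692e-05]), 'tool_pos': array([0.22167177, 0.58404863, 0.2494544 ]), 'eef_rot': array([-1.79937136e+02, -5.85871586e-03,  1.59212957e+02]), 'ft_force': array([-0.2046229 , -0.31736243,  0.38188253]), 'ft_torque': array([0.02387696, 0.01416875, 0.03489045]), 'grasp_force': 0.0, 'width': 0.08553672596740587}
```

View pics/top0.png

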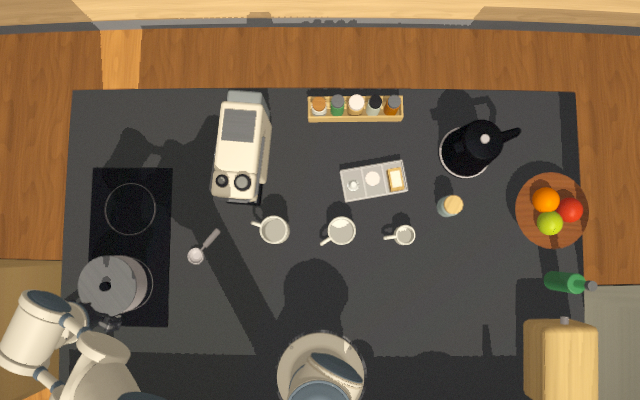

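View pics/scene0.png

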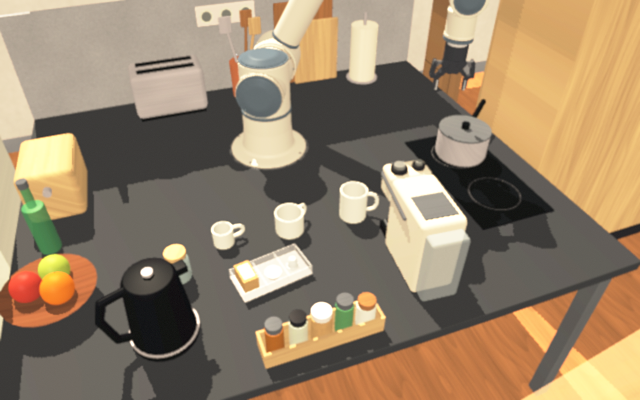

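The top view shows the espresso cup at about (404,235), the tray items at (352,185), (373,178) and (396,179), and the buttons at (222,180) and (242,182). I'll zoom in and measure.

Run:
```python
from h import *
d={n:dict(np.load(f"{n}0.npz")) for n in("top","scene")}
f=d["top"]["frame"]; g=d["scene"]["frame"]
rz=lambda im,s:cv2.resize(im,s,interpolation=cv2.INTER_CUBIC)
A=rz(f[155:255,335:415],(400,500));B=rz(f[165:205,205:265],(400,267))
C=rz(g[240:300,220:320],(400,240)); D=rz(g[150:190,375:435],(400,267))
cv=np.zeros((560,800,3),np.uint8); cv[:500,:400]=A; cv[:267,400:]=B; cv[270:510,400:]=C
cv2.imwrite("pics/crop1.png",cv); cv2.imwrite("pics/crop2.png",D)
P,r,c0=pts(d["top"])
for n,(u,v) in dict(cup=(404,235),pod=(352,185),milk=(373,178),carton=(396,179),b1=(222,180),b2=(242,182),counter=(300,300)).items():
    print(n,P[v,u].round(4))
PS,_,_=pts(d["scene"])
# heights in regions, both cams
for nm,Q in(("top",P),("scene",PS)):
  for lab,(x,y,rad,z0,z1) in dict(cup=(P[235,404,0],P[235,404,1],.05,.045,.065),b1=(P[180,222,0],P[180,222,1],.02,.23,.4),b2=(P[182,242,0],P[182,242,1],.022,.23,.4),pod=(P[185,352,0],P[185,352,1],.02,.02,.06)).items():
    m=(np.hypot(Q[...,0]-x,Q[...,1]-y)<rad)&(Q[...,2]>z0)&(Q[...,2]<z1)
    q=Q[m]; print(nm,lab,len(q), q.mean(0).round(4) if len(q) else 0, np.percentile(q,[2,50,98],axis=0).round(4).tolist() if len(q) else 0)
```

```text
cup [ 0.4428 -0.2644  0.001 ]
pod [ 0.5981 -0.0976  0.0285]
milk [ 0.6217 -0.1643  0.0219]
carton [ 0.6157 -0.2338  0.0449]
b1 [0.5807 0.2637 0.2548]
b2 [0.5751 0.2089 0.2577]
counter [0.237  0.0635 0.0042]
top cup 100 [ 0.4404 -0.253   0.0534] [[0.414, -0.2868, 0.0458], [0.4384, -0.2495, 0.0532], [0.469, -0.2168, 0.0625]]
top b1 173 [0.5792 0.2626 0.2466] [[0.5622, 0.2466, 0.2313], [0.5788, 0.262, 0.2472], [0.5972, 0.2817, 0.2597]]
top b2 214 [0.5743 0.2077 0.2515] [[0.5549, 0.1892, 0.2403], [0.5739, 0.2075, 0.2525], [0.5953, 0.2279, 0.2619]]
top pod 57 [ 0.5989 -0.0988  0.0303] [[0.5892, -0.1105, 0.0204], [0.5981, -0.0979, 0.0304], [0.6108, -0.0883, 0.0389]]
scene cup 156 [ 0.4456 -0.2545  0.0513] [[0.4159, -0.2854, 0.0453], [0.4441, -0.2538, 0.0514], [0.4745, -0.2189, 0.0581]]
scene b1 150 [0.5867 0.261  0.2448] [[0.5672, 0.2466, 0.2325], [0.5882, 0.2605, 0.2456], [0.5989, 0.2787, 0.2583]]
scene b2 167 [0.5812 0.2048 0.2493] [[0.5614, 0.1884, 0.2323], [0.582, 0.2038, 0.2508], [0.5952, 0.2254, 0.2586]]
scene pod 67 [ 0.6064 -0.1001  0.0284] [[0.5953, -0.1113, 0.0206], [0.6068, -0.1002, 0.0288], [0.6143, -0.0871, 0.0357]]
```

View pics/crop1.png

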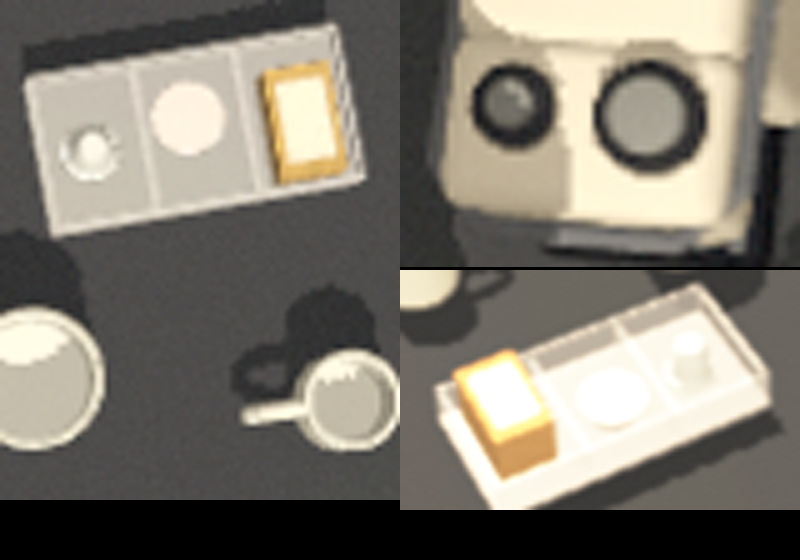

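View pics/crop2.png

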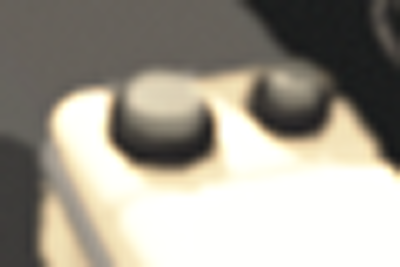

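```bash
cat >> h.py <<'E'
def ray(c,u,v):
    K=np.array([[c["fx"],0,c["cx"]],[0,c["fy"],c["cy"]],[0,0,1.]])
    s=cv2.undistortPoints(np.array([[[u,v]]],float),K,np.array([c["k1"],0,0,0,0.])).ravel()
    R=np.array(c["R"]); return -R.T@np.array(c["t"]), R.T@np.r_[s,1]
def onz(c,u,v,z):
    o,d=ray(c,u,v); return o+d*(z-o[2])/d[2]
E
python3 - <<'E'
from h import *
d={n:dict(np.load(f"{n}0.npz")) for n in("top","scene")}
T,S=d["top"],d["scene"]
f=cv2.cvtColor(T["frame"],cv2.COLOR_BGR2GRAY)
# cup outlines in top view, handle opened away, cast on the rim plane
m=(f>105).astype(np.uint8); m[:, :240]=0; m[:210]=0; m[265:]=0; m[:,425:]=0
m=cv2.morphologyEx(m,cv2.MORPH_CLOSE,np.ones((5,5)))
m=cv2.morphologyEx(m,cv2.MORPH_OPEN,cv2.getStructuringElement(2,(9,9)))
for k in cv2.findContours(m,0,1)[0]:
    (u,v),r=cv2.minEnclosingCircle(k)
    for z in(.055,): 
        P=np.array([onz(T,*p[0],z)[:2] for p in k]).astype(np.float32)
        e=cv2.fitEllipse(P); print("cup px",round(u,1),round(v,1),"ell",np.round(e[0],4),np.round(e[1],4),cv2.minAreaRect(P)[:2])
i=lambda a,s,o:(a+.5)/s-.5+o
for n,a in dict(cup=(T,i(351.5,5,335),i(400,5,155),.055),pod=(T,i(91,5,335),i(146,5,155),.031),podS=(S,i(688-400,4,220),i(340-270,4,240),.031),
 sb=(T,i(113,6.67,205),i(104,6.67,165),.256),lb=(T,i(249,6.67,205),i(116,6.67,165),.257),sbS=(S,i(291,6.67,375),i(78,6.67,150),.256),lbS=(S,i(166,6.67,375),i(92,6.67,150),.257)).items():
    print(n,np.round(a[1:3],1),onz(*a).round(4))
# triangulation of buttons
for p,q in(((T,i(113,6.67,205),i(104,6.67,165)),(S,i(291,6.67,375),i(78,6.67,150))),((T,i(249,6.67,205),i(116,6.67,165)),(S,i(166,6.67,375),i(92,6.67,150))),((T,i(91,5,335),i(146,5,155)),(S,i(288,4,220),i(70,4,240)))):
    (o1,a),(o2,b)=ray(*p),ray(*q)
    t=np.linalg.lstsq(np.c_[a,-b],o2-o1,rcond=None)[0]; x,y=o1+a*t[0],o2+b*t[1]
    print("tri",((x+y)/2).round(4),"gap",np.linalg.norm(x-y).round(4))
E
```

```text
cup px 404.0 234.7 ell [ 0.442  -0.2563] [0.059 0.068] ((0.44152113795280457, -0.2556740641593933), (0.05979838967323303, 0.06826021522283554))
cup px 340.9 230.9 ell [ 0.4546 -0.063 ] [0.0846 0.0876] ((0.45582568645477295, -0.06261716037988663), (0.08565447479486465, 0.08575138449668884))
cup px 273.5 229.0 ell [0.4557 0.1438] [0.0832 0.0957] ((0.4557979702949524, 0.1433025598526001), (0.08844875544309616, 0.09132561087608337))
cup [404.9 234.6] [ 0.4427 -0.2584  0.055 ]
pod [352.8 183.8] [ 0.6016 -0.0999  0.031 ]
podS [291.6 257.1] [ 0.5977 -0.0987  0.031 ]
sb [221.5 180.2] [0.5801 0.2647 0.256 ]
lb [241.9 182. ] [0.5753 0.2093 0.257 ]
sbS [418.2 161.3] [0.5843 0.2654 0.256 ]
lbS [399.5 163.4] [0.5775 0.2129 0.257 ]
tri [0.5809 0.2664 0.2533] gap 0.0023
tri [0.5762 0.2114 0.2561] gap 0.0041
tri [ 0.6011 -0.0997  0.0347] gap 0.0
```

Cup rim is at (0.442,-0.258,0.055), pod top at (0.600,-0.0995,~0.033) and the small button at (0.581,0.265,~0.254). The button spacing measures 55.6 mm against the 56 mm given, so the positions hold up. I'll move to a waypoint clear of the machine and close the fingers.

{"name": "play_rows", "arguments": {
  "deltas": [
    {"offset": [-10,-11,-3],"twist": [0,0,0],"claw": 1},
    {"offset": [-20,-21,-3],"twist": [0,0,0],"claw": 1},
    {"offset": [-20,-21,-3],"twist": [0,0,0],"claw": 1},
    {"offset": [-20,-21,-3],"twist": [0,0,0],"claw": 1},
    {"offset": [-20,-21,-3],"twist": [0,0,0],"claw": 1},
    {"offset": [-20,-21,-3],"twist": [0,0,0],"claw": 1},
    {"offset": [-20,-21,-3],"twist": [0,0,0],"claw": 1},
    {"offset": [-20,-21,-3],"twist": [0,0,0],"claw": 1},
    {"offset": [-20,-21,-3],"twist": [0,0,0],"claw": 1},
    {"offset": [-20,-21,-3],"twist": [0,0,0],"claw": 1},
    {"offset": [-20,-21,-3],"twist": [0,0,0],"claw": 1},
    {"offset": [-20,-21,-3],"twist": [0,0,0],"claw": 1},
    {"offset": [-20,-21,-3],"twist": [0,0,0],"claw": 1},
    {"offset": [-20,-21,-3],"twist": [0,0,0],"claw": 1},
    {"offset": [-20,-21,-3],"twist": [0,0,0],"claw": 1},
    {"offset": [-20,-21,-3],"twist": [0,0,0],"claw": 1},
    {"offset": [-10,-11,-2],"twist": [0,0,0],"claw": 1},
    {"offset": [0,0,0],"twist": [0,0,0],"claw": 1},
    {"offset": [0,0,0],"twist": [0,0,0],"claw": 1}
  ],
  "grip_force": 20
}}

```text
time: 1.68
tool_pos: [0.4013, 0.1548, 0.3]
eef_rot: [-180.0, -0.0, 159.1]
ft_force: [0.1, -0.4, -0.4]
width: 0.0001
grasp_force: 0.0
```

Run:
```python
from h import *
c=grab("scene");P,_,_=pts(c)
m=(np.hypot(P[...,0]-.401,P[...,1]-.155)<.06)&(P[...,2]>.12)
q=P[m]; print(len(q),np.sort(q[:,2])[:20].round(3)); lo=q[q[:,2]<np.sort(q[:,2])[0]+.03]; print(lo.mean(0))
v,u=np.where(m);print(u.min(),u.max(),v.min(),v.max())
cv2.imwrite("pics/tip.png",cv2.resize(c["frame"][v.max()-60:v.max()+60,(u.min()+u.max())//2-60:(u.min()+u.max())//2+60],(480,480)))
```

```text
3578 [0.284 0.284 0.284 0.285 0.286 0.288 0.288 0.288 0.288 0.289 0.29  0.291
 0.291 0.291 0.292 0.292 0.293 0.293 0.293 0.294]
[0.40904822 0.15093208 0.29987419]
334 385 0 127
```

{"name": "play_rows", "arguments": {
  "deltas": [
    {"offset": [-6,-11,4],"claw": 1},
    {"offset": [-12,-25,10],"claw": 1},
    {"offset": [-12,-25,10],"claw": 1},
    {"offset": [-12,-25,10],"claw": 1},
    {"offset": [-12,-25,10],"claw": 1},
    {"offset": [-12,-25,10],"claw": 1},
    {"offset": [-12,-25,10],"claw": 1},
    {"offset": [-12,-25,10],"claw": 1},
    {"offset": [-12,-25,10],"claw": 1},
    {"offset": [-12,-25,10],"claw": 1},
    {"offset": [-12,-25,10],"claw": 1},
    {"offset": [-12,-25,10],"claw": 1},
    {"offset": [-12,-25,10],"claw": 1},
    {"offset": [-12,-25,10],"claw": 1},
    {"offset": [-12,-25,10],"claw": 1},
    {"offset": [-11,-11,6],"claw": 1},
    {"offset": [0,0,0],"claw": 1}
  ]
}}

```text
schema error: expected keys offset, twist, claw
```

View pics/tip.png

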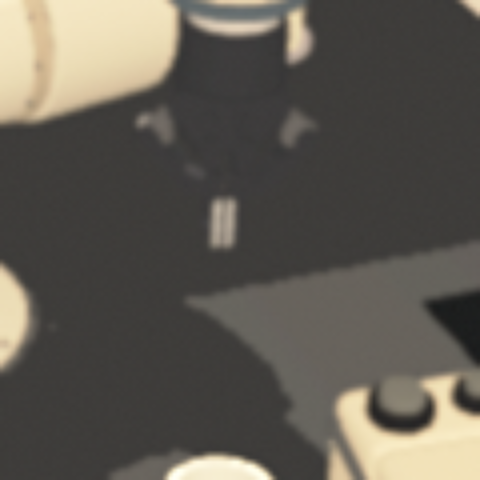

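The shut fingertips show at about z 0.283 with the TCP at 0.300, so the 19 mm offset holds when shut. Next I move over the cup.

{"name": "play_rows", "arguments": {
  "deltas": [
    {"offset": [-6,-11,4],"twist": [0,0,0],"claw": 1},
    {"offset": [-12,-25,10],"twist": [0,0,0],"claw": 1},
    {"offset": [-12,-25,10],"twist": [0,0,0],"claw": 1},
    {"offset": [-12,-25,10],"twist": [0,0,0],"claw": 1},
    {"offset": [-12,-25,10],"twist": [0,0,0],"claw": 1},
    {"offset": [-12,-25,10],"twist": [0,0,0],"claw": 1},
    {"offset": [-12,-25,10],"twist": [0,0,0],"claw": 1},
    {"offset": [-12,-25,10],"twist": [0,0,0],"claw": 1},
    {"offset": [-12,-25,10],"twist": [0,0,0],"claw": 1},
    {"offset": [-12,-25,10],"twist": [0,0,0],"claw": 1},
    {"offset": [-12,-25,10],"twist": [0,0,0],"claw": 1},
    {"offset": [-12,-25,10],"twist": [0,0,0],"claw": 1},
    {"offset": [-12,-25,10],"twist": [0,0,0],"claw": 1},
    {"offset": [-12,-25,10],"twist": [0,0,0],"claw": 1},
    {"offset": [-12,-25,10],"twist": [0,0,0],"claw": 1},
    {"offset": [-11,-11,6],"twist": [0,0,0],"claw": 1},
    {"offset": [0,0,0],"twist": [0,0,0],"claw": 1},
    {"offset": [0,0,0],"twist": [0,0,0],"claw": 1}
  ]
}}

```text
time: 3.23
tool_pos: [0.4426, -0.2572, 0.1495]
eef_rot: [180.0, -0.1, 159.2]
ft_force: [-0.3, 1.0, -0.4]
width: 0.0
grasp_force: 0.0
```

{"name": "play_rows", "arguments": {
  "deltas": [
    {"offset": [0,0,6],"twist": [0,0,0],"claw": 1},
    {"offset": [0,0,12],"twist": [0,0,0],"claw": 1},
    {"offset": [0,0,12],"twist": [0,0,0],"claw": 1},
    {"offset": [0,0,12],"twist": [0,0,0],"claw": 1},
    {"offset": [0,0,8],"twist": [0,0,0],"claw": 1},
    {"offset": [0,0,0],"twist": [0,0,0],"claw": 1},
    {"offset": [0,0,0],"twist": [0,0,0],"claw": 1}
  ]
}}

```text
time: 3.82
tool_pos: [0.4423, -0.257, 0.1]
eef_rot: [180.0, -0.0, 159.3]
ft_force: [-0.7, -0.7, 0.1]
width: -0.0001
grasp_force: 0.0
```

Run:
```python
from h import *
a=grab("scene")["frame"];b=grab("top")["frame"]
cv2.imwrite("pics/p1.png",np.hstack([cv2.resize(a[170:270,180:280],(400,400)),cv2.resize(b[190:270,360:440],(400,400))]))
```

```text
(no output)
```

View pics/p1.png

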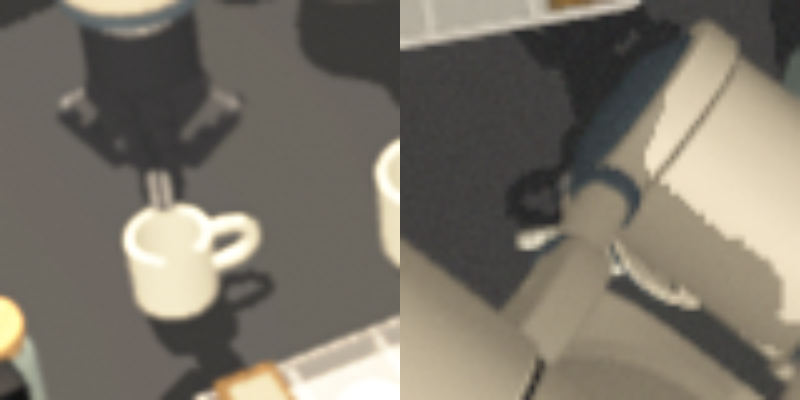

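The fingertips show at about (160,208) in the crop, with the mouth centre at about (170,228). I'll check that 10 px sideways shift numerically.

Run:
```python
from h import *
c=dict(np.load("scene0.npz"));R=c["R"];K=np.array([[c["fx"],0,c["cx"]],[0,c["fy"],c["cy"]],[0,0,1.]])
p=cv2.projectPoints(np.array([[.4423,-.257,.081],[.4423,-.257,.055],[.442,-.258,.055],[.442,-.258,.0]]),cv2.Rodrigues(R)[0],c["t"],K,np.array([c["k1"],0,0,0,0.]))[0].reshape(-1,2)
print((p-[180,170])*4)
g=cv2.cvtColor(c["frame"],cv2.COLOR_BGR2GRAY)
# rim in scene on plane z=.055: left/right extreme and back edge
for u,v in((124,240),(211,240),(168,205)): print(onz(c,180+u/4,170+v/4,.055).round(4))
```

```text
[[162.9203463  202.53420298]
 [167.22098505 229.74465372]
 [165.74880523 229.79364041]
 [174.58339987 285.3005879 ]]
[ 0.4426 -0.2881  0.055 ]
[ 0.4632 -0.2299  0.055 ]
[ 0.4165 -0.2511  0.055 ]
```

The projected and seen positions agree to within a few mm. I'll hold here for two seconds or more.

{"name": "play_rows", "arguments": {
  "deltas": [
    {"offset": [0,0,0],"twist": [0,0,0],"claw": 1},
    {"offset": [0,0,0],"twist": [0,0,0],"claw": 1},
    {"offset": [0,0,0],"twist": [0,0,0],"claw": 1},
    {"offset": [0,0,0],"twist": [0,0,0],"claw": 1},
    {"offset": [0,0,0],"twist": [0,0,0],"claw": 1},
    {"offset": [0,0,0],"twist": [0,0,0],"claw": 1},
    {"offset": [0,0,0],"twist": [0,0,0],"claw": 1},
    {"offset": [0,0,0],"twist": [0,0,0],"claw": 1},
    {"offset": [0,0,0],"twist": [0,0,0],"claw": 1},
    {"offset": [0,0,0],"twist": [0,0,0],"claw": 1},
    {"offset": [0,0,0],"twist": [0,0,0],"claw": 1},
    {"offset": [0,0,0],"twist": [0,0,0],"claw": 1},
    {"offset": [0,0,0],"twist": [0,0,0],"claw": 1},
    {"offset": [0,0,0],"twist": [0,0,0],"claw": 1},
    {"offset": [0,0,0],"twist": [0,0,0],"claw": 1},
    {"offset": [0,0,0],"twist": [0,0,0],"claw": 1},
    {"offset": [0,0,0],"twist": [0,0,0],"claw": 1},
    {"offset": [0,0,0],"twist": [0,0,0],"claw": 1},
    {"offset": [0,0,0],"twist": [0,0,0],"claw": 1},
    {"offset": [0,0,0],"twist": [0,0,0],"claw": 1}
  ]
}}

```text
time: 5.58
tool_pos: [0.4423, -0.2578, 0.1]
eef_rot: [180.0, -0.0, 159.2]
ft_force: [0.0, -1.9, -0.3]
width: -0.0
grasp_force: 0.0
```

{"name": "play_rows", "arguments": {
  "deltas": [
    {"offset": [0,0,0],"twist": [0,0,0],"claw": 1},
    {"offset": [0,0,0],"twist": [0,0,0],"claw": 1},
    {"offset": [0,0,0],"twist": [0,0,0],"claw": 1},
    {"offset": [0,0,0],"twist": [0,0,0],"claw": 1},
    {"offset": [0,0,0],"twist": [0,0,0],"claw": 1},
    {"offset": [0,0,0],"twist": [0,0,0],"claw": 1},
    {"offset": [0,0,0],"twist": [0,0,0],"claw": 1},
    {"offset": [0,0,0],"twist": [0,0,0],"claw": 1},
    {"offset": [0,0,0],"twist": [0,0,0],"claw": 1},
    {"offset": [0,0,0],"twist": [0,0,0],"claw": 1},
    {"offset": [0,0,-10],"twist": [0,0,0],"claw": 1},
    {"offset": [0,0,-20],"twist": [0,0,0],"claw": 1},
    {"offset": [0,0,-20],"twist": [0,0,0],"claw": 1},
    {"offset": [0,0,-20],"twist": [0,0,0],"claw": 1},
    {"offset": [0,0,-20],"twist": [0,0,0],"claw": 1},
    {"offset": [0,0,-10],"twist": [0,0,0],"claw": 1},
    {"offset": [0,0,0],"twist": [0,0,0],"claw": 1}
  ]
}}

```text
time: 7.0
tool_pos: [0.4432, -0.2584, 0.2028]
eef_rot: [-179.9, 0.2, 159.2]
ft_force: [-0.1, -0.6, 0.1]
width: -0.0
grasp_force: 0.0
```

{"name": "play_rows", "arguments": {
  "deltas": [
    {"offset": [-5,11,0],"twist": [0,0,0],"claw": 1},
    {"offset": [-10,23,0],"twist": [0,0,0],"claw": 1},
    {"offset": [-10,23,0],"twist": [0,0,0],"claw": 1},
    {"offset": [-10,23,0],"twist": [0,0,0],"claw": 1},
    {"offset": [-10,23,0],"twist": [0,0,0],"claw": 1},
    {"offset": [-10,23,0],"twist": [0,0,0],"claw": 1},
    {"offset": [-10,23,0],"twist": [0,0,0],"claw": 1},
    {"offset": [-10,23,0],"twist": [0,0,0],"claw": 1},
    {"offset": [-10,20,0],"twist": [0,0,0],"claw": 1},
    {"offset": [-5,11,0],"twist": [0,0,0],"claw": 1},
    {"offset": [0,0,10],"twist": [0,0,0],"claw": 1},
    {"offset": [0,0,20],"twist": [0,0,0],"claw": 1},
    {"offset": [0,0,20],"twist": [0,0,0],"claw": 1},
    {"offset": [0,0,20],"twist": [0,0,0],"claw": 1},
    {"offset": [0,0,10],"twist": [0,0,0],"claw": 1},
    {"offset": [0,0,0],"twist": [0,0,0],"claw": 1},
    {"offset": [0,0,0],"twist": [0,0,0],"claw": 1}
  ]
}}

```text
time: 8.42
tool_pos: [0.598, -0.1002, 0.1197]
eef_rot: [-180.0, -0.1, 159.2]
ft_force: [0.4, -0.0, 0.9]
width: 0.0004
grasp_force: 0.0
```

{"name": "play_rows", "arguments": {
  "deltas": [
    {"offset": [-2,1,10],"twist": [0,0,0],"claw": 1},
    {"offset": [0,0,14],"twist": [0,0,0],"claw": 1},
    {"offset": [0,0,12],"twist": [0,0,0],"claw": 1},
    {"offset": [0,0,6],"twist": [0,0,0],"claw": 1},
    {"offset": [0,0,0],"twist": [0,0,0],"claw": 1}
  ]
}}

```text
time: 8.83
tool_pos: [0.6001, -0.0996, 0.0767]
eef_rot: [-180.0, -0.1, 159.2]
ft_force: [-0.4, -0.1, 1.0]
width: -0.0002
grasp_force: 0.0
```

Run:
```python
from h import *
c=grab("scene");a=c["frame"]
K=np.array([[c["fx"],0,c["cx"]],[0,c["fy"],c["cy"]],[0,0,1.]])
print((cv2.projectPoints(np.array([[.6,-.0995,.0585],[.6,-.0995,.033]]),cv2.Rodrigues(c["R"])[0],c["t"],K,np.array([c["k1"],0,0,0,0.]))[0].reshape(-1,2)-[240,210]).round(1)*6)
cv2.imwrite("pics/p2.png",cv2.resize(a[210:300,240:340],(600,540),interpolation=cv2.INTER_CUBIC))
```

```text
[[307.8 244.2]
 [309.6 283.8]]
```

View pics/p2.png

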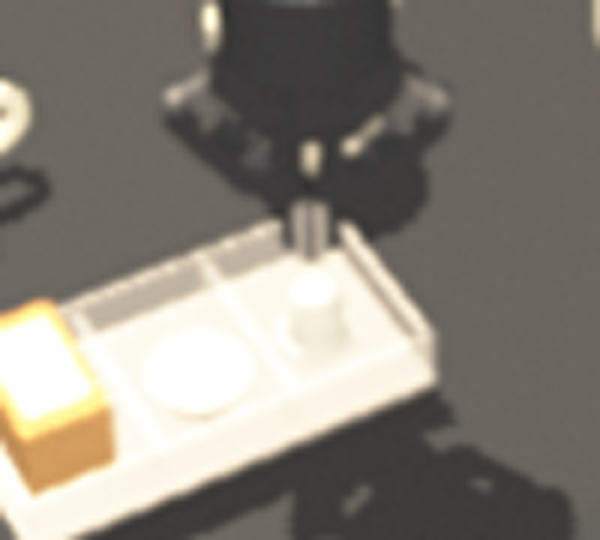

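The fingertips at (308,252) are right above the pod top at (315,287), with a gap of about 23 mm. Holding here.

{"name": "play_rows", "arguments": {
  "deltas": [
    {"offset": [0,0,0],"twist": [0,0,0],"claw": 1},
    {"offset": [0,0,0],"twist": [0,0,0],"claw": 1},
    {"offset": [0,0,0],"twist": [0,0,0],"claw": 1},
    {"offset": [0,0,0],"twist": [0,0,0],"claw": 1},
    {"offset": [0,0,0],"twist": [0,0,0],"claw": 1},
    {"offset": [0,0,0],"twist": [0,0,0],"claw": 1},
    {"offset": [0,0,0],"twist": [0,0,0],"claw": 1},
    {"offset": [0,0,0],"twist": [0,0,0],"claw": 1},
    {"offset": [0,0,0],"twist": [0,0,0],"claw": 1},
    {"offset": [0,0,0],"twist": [0,0,0],"claw": 1},
    {"offset": [0,0,0],"twist": [0,0,0],"claw": 1},
    {"offset": [0,0,0],"twist": [0,0,0],"claw": 1},
    {"offset": [0,0,0],"twist": [0,0,0],"claw": 1},
    {"offset": [0,0,0],"twist": [0,0,0],"claw": 1},
    {"offset": [0,0,0],"twist": [0,0,0],"claw": 1},
    {"offset": [0,0,0],"twist": [0,0,0],"claw": 1},
    {"offset": [0,0,0],"twist": [0,0,0],"claw": 1},
    {"offset": [0,0,0],"twist": [0,0,0],"claw": 1},
    {"offset": [0,0,0],"twist": [0,0,0],"claw": 1},
    {"offset": [0,0,0],"twist": [0,0,0],"claw": 1}
  ]
}}

```text
time: 10.55
tool_pos: [0.6007, -0.0997, 0.078]
eef_rot: [-180.0, 0.0, 159.2]
ft_force: [-0.4, -0.4, -1.0]
width: 0.0002
grasp_force: 0.0
```

{"name": "play_rows", "arguments": {
  "deltas": [
    {"offset": [0,0,0],"twist": [0,0,0],"claw": 1},
    {"offset": [0,0,0],"twist": [0,0,0],"claw": 1},
    {"offset": [0,0,0],"twist": [0,0,0],"claw": 1},
    {"offset": [0,0,0],"twist": [0,0,0],"claw": 1},
    {"offset": [0,0,0],"twist": [0,0,0],"claw": 1},
    {"offset": [0,0,0],"twist": [0,0,0],"claw": 1},
    {"offset": [0,0,0],"twist": [0,0,0],"claw": 1},
    {"offset": [0,0,0],"twist": [0,0,0],"claw": 1},
    {"offset": [0,0,0],"twist": [0,0,0],"claw": 1},
    {"offset": [0,0,0],"twist": [0,0,0],"claw": 1},
    {"offset": [0,0,-10],"twist": [0,0,0],"claw": 1},
    {"offset": [0,0,-30],"twist": [0,0,0],"claw": 1},
    {"offset": [0,0,-30],"twist": [0,0,0],"claw": 1},
    {"offset": [0,0,-30],"twist": [0,0,0],"claw": 1},
    {"offset": [0,0,-30],"twist": [0,0,0],"claw": 1},
    {"offset": [0,0,-30],"twist": [0,0,0],"claw": 1},
    {"offset": [0,0,-30],"twist": [0,0,0],"claw": 1},
    {"offset": [0,0,-30],"twist": [0,0,0],"claw": 1},
    {"offset": [0,0,-25],"twist": [0,0,0],"claw": 1},
    {"offset": [0,0,-10],"twist": [0,0,0],"claw": 1}
  ]
}}

```text
time: 12.22
tool_pos: [0.6014, -0.0998, 0.3378]
eef_rot: [180.0, 0.3, 159.2]
ft_force: [0.8, -0.4, 0.3]
width: 0.0001
grasp_force: 0.0
```

{"name": "play_rows", "arguments": {
  "deltas": [
    {"offset": [5,11,0],"twist": [0,0,0],"claw": 1},
    {"offset": [10,23,0],"twist": [0,0,0],"claw": 1},
    {"offset": [10,23,0],"twist": [0,0,0],"claw": 1},
    {"offset": [10,23,0],"twist": [0,0,0],"claw": 1},
    {"offset": [10,23,0],"twist": [0,0,0],"claw": 1},
    {"offset": [10,23,0],"twist": [0,0,0],"claw": 1},
    {"offset": [10,23,0],"twist": [0,0,0],"claw": 1},
    {"offset": [10,23,0],"twist": [0,0,0],"claw": 1},
    {"offset": [10,23,0],"twist": [0,0,0],"claw": 1},
    {"offset": [10,23,0],"twist": [0,0,0],"claw": 1},
    {"offset": [10,23,0],"twist": [0,0,0],"claw": 1},
    {"offset": [10,23,0],"twist": [0,0,0],"claw": 1},
    {"offset": [10,23,0],"twist": [0,0,0],"claw": 1},
    {"offset": [10,23,0],"twist": [0,0,0],"claw": 1},
    {"offset": [7,13,0],"twist": [0,0,0],"claw": 1},
    {"offset": [5,11,0],"twist": [0,0,0],"claw": 1},
    {"offset": [0,0,0],"twist": [0,0,0],"claw": 1},
    {"offset": [0,0,0],"twist": [0,0,0],"claw": 1}
  ]
}}

```text
time: 13.72
tool_pos: [0.5815, 0.2647, 0.3325]
eef_rot: [-180.0, -0.0, 159.3]
ft_force: [-0.6, 0.2, -0.3]
width: 0.0001
grasp_force: 0.0
```

{"name": "play_rows", "arguments": {
  "deltas": [
    {"offset": [0,0,10],"twist": [0,0,0],"claw": 1},
    {"offset": [0,0,15],"twist": [0,0,0],"claw": 1},
    {"offset": [0,0,12],"twist": [0,0,0],"claw": 1},
    {"offset": [0,0,8],"twist": [0,0,0],"claw": 1},
    {"offset": [0,0,0],"twist": [0,0,0],"claw": 1}
  ]
}}

```text
time: 14.13
tool_pos: [0.5812, 0.2635, 0.2858]
eef_rot: [-179.9, -0.1, 159.1]
ft_force: [-0.2, 0.0, -0.3]
width: -0.0002
grasp_force: 0.0
```

Run:
```python
from h import *
a=grab("scene")["frame"]
cv2.imwrite("pics/p3.png",cv2.resize(a[110:190,370:450],(560,560),interpolation=cv2.INTER_CUBIC))
```

```text
(no output)
```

View pics/p3.png

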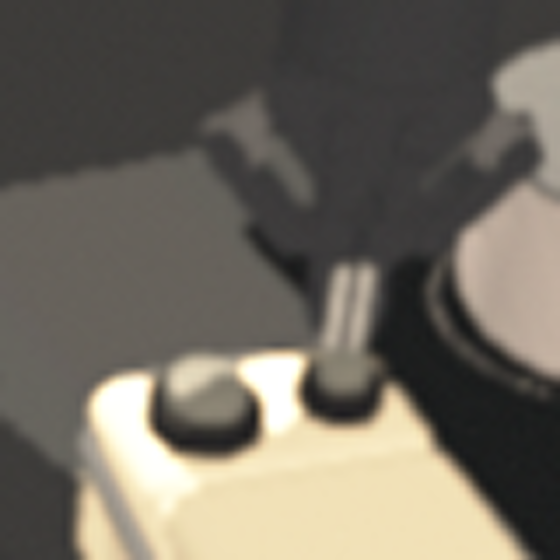

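The fingers at (350,340) are just above the small button at (343,380) and clear of the large one. Pressing gently.

{"name": "play_rows", "arguments": {
  "deltas": [
    {"offset": [0,0,4],"twist": [0,0,0],"claw": 1},
    {"offset": [0,0,4],"twist": [0,0,0],"claw": 1},
    {"offset": [0,0,3],"twist": [0,0,0],"claw": 1},
    {"offset": [0,0,2],"twist": [0,0,0],"claw": 1},
    {"offset": [0,0,0],"twist": [0,0,0],"claw": 1},
    {"offset": [0,0,0],"twist": [0,0,0],"claw": 1}
  ]
}}

```text
time: 14.68
tool_pos: [0.5819, 0.2647, 0.2752]
eef_rot: [-180.0, 0.0, 159.2]
ft_force: [0.2, -1.5, 1.8]
width: 0.0001
grasp_force: 0.8
```

{"name": "play_rows", "arguments": {
  "deltas": [
    {"offset": [0,0,2],"twist": [0,0,0],"claw": 1},
    {"offset": [0,0,0],"twist": [0,0,0],"claw": 1},
    {"offset": [0,0,0],"twist": [0,0,0],"claw": 1}
  ]
}}

```text
time: 14.93
tool_pos: [0.582, 0.2648, 0.2731]
eef_rot: [180.0, 0.0, 159.2]
ft_force: [0.4, -1.5, 3.2]
width: 0.0
grasp_force: 1.4
```

{"name": "play_rows", "arguments": {
  "deltas": [
    {"offset": [0,0,2],"twist": [0,0,0],"claw": 1},
    {"offset": [0,0,0],"twist": [0,0,0],"claw": 1},
    {"offset": [0,0,0],"twist": [0,0,0],"claw": 1}
  ]
}}

```text
time: 15.18
tool_pos: [0.5819, 0.2648, 0.271]
eef_rot: [180.0, 0.0, 159.2]
ft_force: [0.3, -0.6, 3.6]
width: -0.0
grasp_force: 2.0
```

{"name": "play_rows", "arguments": {
  "deltas": [
    {"offset": [0,0,2],"twist": [0,0,0],"claw": 1},
    {"offset": [0,0,0],"twist": [0,0,0],"claw": 1},
    {"offset": [0,0,0],"twist": [0,0,0],"claw": 1}
  ]
}}

```text
time: 15.43
tool_pos: [0.582, 0.2648, 0.2697]
eef_rot: [180.0, 0.0, 159.2]
ft_force: [-1.7, -1.3, 12.1]
width: -0.0001
grasp_force: 5.9
```

{"name": "play_rows", "arguments": {
  "deltas": [
    {"offset": [0,0,1],"twist": [0,0,0],"claw": 1},
    {"offset": [0,0,0],"twist": [0,0,0],"claw": 1},
    {"offset": [0,0,0],"twist": [0,0,0],"claw": 1}
  ]
}}

```text
time: 15.68
tool_pos: [0.582, 0.2648, 0.2694]
eef_rot: [179.9, 0.1, 159.2]
ft_force: [-5.3, -2.8, 21.0]
width: -0.0
grasp_force: 10.5
```

The button has bottomed out: force rose steeply past 5 N with no further travel. Releasing and retreating.

{"name": "play_rows", "arguments": {
  "deltas": [
    {"offset": [0,0,-3],"twist": [0,0,0],"claw": 1},
    {"offset": [0,0,-6],"twist": [0,0,0],"claw": 1},
    {"offset": [0,0,-12],"twist": [0,0,0],"claw": 1},
    {"offset": [0,0,-20],"twist": [0,0,0],"claw": 1},
    {"offset": [0,0,-25],"twist": [0,0,0],"claw": 1},
    {"offset": [0,0,-25],"twist": [0,0,0],"claw": 1},
    {"offset": [15,-5,-20],"twist": [0,0,0],"claw": 1},
    {"offset": [25,-9,0],"twist": [0,0,0],"claw": 1},
    {"offset": [25,-9,0],"twist": [0,0,0],"claw": 1},
    {"offset": [25,-9,0],"twist": [0,0,0],"claw": 1},
    {"offset": [25,-9,0],"twist": [0,0,0],"claw": 1},
    {"offset": [15,-5,0],"twist": [0,0,0],"claw": 1},
    {"offset": [0,0,0],"twist": [0,0,0],"claw": 1},
    {"offset": [0,0,0],"twist": [0,0,0],"claw": 1},
    {"offset": [0,0,0],"twist": [0,0,0],"claw": 1},
    {"offset": [0,0,0],"twist": [0,0,0],"claw": 1}
  ]
}}

```text
time: 17.02
tool_pos: [0.4448, 0.2679, 0.3788]
eef_rot: [-180.0, -0.0, 159.2]
ft_force: [0.2, 0.1, 0.1]
width: -0.0001
grasp_force: 0.0
```

Run:
```python
from h import *
a=grab("scene")["frame"]; b=np.load("scene0.npz")["frame"]
cv2.imwrite("pics/end.png",a)
d=cv2.absdiff(a,b).max(2); 
for n,(u0,u1,v0,v1) in dict(cups=(205,310,200,255),mug=(335,380,180,225),tray=(225,315,245,300),buttons=(385,430,155,178),jar=(160,195,240,285)).items(): print(n,(d[v0:v1,u0:u1]>60).sum())
print(ctrl.read_state()["ft_force"])
```

```text
cups 0
mug 0
tray 0
buttons 238
jar 0
[-0.67518612 -0.01597558  0.35555226]
```

View pics/end.png

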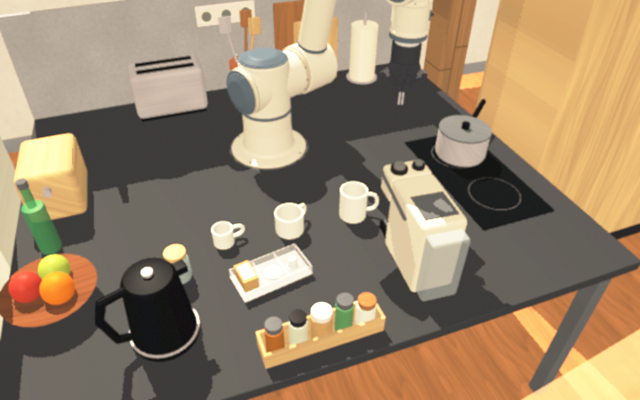

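The cups, tray and jar are unchanged. The only difference is at the buttons (400–420,167), where the arm's shadow falls on the deck. The arm is clear, so I'm handing in.

```bash
python3 -c "
from station import ctrl
print(ctrl.close_job())"
```

```text
the job is handed in; nothing more can be done
None
```

I pointed at the espresso cup and then the coffee capsule for over two seconds each, pressed the small button to its stop and released it, and handed the job in at about 17 s with the arm clear; the arm's shadow hid the buttons in the last picture, so I did not see the small one come back up.

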